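# Start the stirrer and bring it up four clicks

### The job

One of the two stirrers has the capped brown bottle on it: press its start key with a fingertip, then push its speed dial clockwise by the wing, up exactly four clicks from wherever it now stands and never into a fifth. Only push: do not take the dial between the fingers, do not press the key again once the dial is turned, and leave the bottle, the other stirrer and the things lying around them undisturbed.

Things in the scene. Friction and masses are not known exactly. Their poses are not given: they have to be found in the camera images.
- stirrer: The stirrer to work: fixed, white, 272 mm deep (x), 180 wide (y), 76 high. The capped brown bottle stands on its square ceramic plate (145 x 155 mm, top 86 mm above the bench, centre at x = +55 mm). Origin: centre of its underside; x front to back, y left seen from its front, z up. The front 105 mm of the top is a dark panel sloping 15 deg down to the front, with dial (y = -35) and key (y = +55).
- key_top (a point): Centre of the top face of that stirrer's start key, moving with it: a plain round grey push button 24 mm across, standing 11 mm above the panel in a flat round bezel 33 mm across, 4 mm high. z: out of the panel, square to it (leaning 15 deg to the front); x: up the slope.
- key (a joint): Press of that key: 0 out, 0.005 m fully in (2 mm then still stand above the bezel). Sprung: about 1.5 N to begin, 5 N fully in; springs back when let go. Counts as pressed from 3.5 mm on, held there for 0.1 s.
- dial_axis (a point): Fixed point on the turning axis of that stirrer's speed dial, level with the top of the dial's skirt, 8 mm above the panel. z: the axis, out of the panel (leaning 15 deg to the front); x: up the slope, to the back. Nearest things: the key 90 mm to its left; up the slope, 71 mm off, the plate's front edge, its top 6 mm above the plane of the panel.
- dial_tip (a point): White-marked end of the dial's wing, turning with it: 25 mm from the axis, on top of the wing, 22 mm above dial_axis. The dial: a round grey skirt 54 mm across, 8 mm high, and across it, through the axis, an upright wing (bar) 52 mm long, 12 mm wide, rising from 8 to 30 mm above the panel. The other end lacks the white line. dial_c1, dial_c2: the wing's two long halves.
- dial (a joint): Angle of that dial, rad, growing clockwise seen from above. Click-stops every 30 deg (0.5236), 0 the lowest, 11 up the highest; starts at rest in one of the lowest four. At 0 the white end points 165 deg anticlockwise from dial_axis x. Leaving a stop takes about 0.13 Nm (6 N at 22 mm); about half way it gives way and springs on by itself, ahead of the finger, into the next stop. No other friction.
- bottle: Brown 250 ml laboratory bottle with blue screw cap, 70 mm across, 140 mm high, standing loose on the plate of the stirrer to work. Origin: centre of its underside.
- spare: A second stirrer of the same make, fixed, with an empty glass beaker on its plate; sizes and axes as stirrer. To be left alone.
- spare_dial (a joint): Angle of the second stirrer's dial, as dial.
- spare_dial_tip (a point): White end of the second stirrer's dial wing, as dial_tip.
- spare_key (a joint): Press of the second stirrer's key, as key.
- beaker: Empty glass beaker, 68 mm across, 90 mm high, on the second stirrer's plate. Origin: centre of its underside.
- amber_bottle: Brown 500 ml bottle with blue cap, 86 mm across, 176 mm high, on the bench at the left. Origin: centre of its underside.
- clear_bottle: Pale 500 ml bottle with blue cap, 86 mm across, 176 mm high, on the bench at the right. Origin: centre of its underside.
- well_plate: Flat 96-well plate 86 x 128 mm, 14 mm high, lying on the bench left of the stirrers. Origin: centre of its underside.
- spatula: Steel laboratory spatula, 185 mm long, 4 mm high, lying on the bench right of the stirrers. Origin: its middle, on the bench.
Things that resemble listed ones, but are neither listed nor needed, are in the scene too. Leave any green or red look-alike of the bottle alone.

How it is judged:
By the outcome, as a careful person would: the job done as asked, in the order asked, and still so for the second after the job is handed in, with the robot touching nothing.
It also fails if it takes over 54 s, if anything falls off the work surface, if the arm or the gripper's body presses on something with over 40 N, if the wrist force passes 120 N, or if a joint passes its speed limit or range.

### The arm

A 7-joint arm with a two-finger parallel gripper is mounted at the origin on the work surface. World frame = base frame: x ahead of the robot, y to its left, z up, the work surface at z = 0. Lengths are in mm, angles in rad, forces in N, time in s.
With the tool pointing down it reaches from about 400 to 850 mm from the base axis. Payload 4.4 kg.
Tool frame: the origin (TCP) lies midway between the tips of the shut fingers; the grasp point (between the pads) lies manip.hold_point_z behind it (manip.hold_point_z is the distance from the TCP to the grasp point, in mm); z points along the fingers, y is the direction in which the jaws open and shut (so a half turn about z gives the same grasp; the last joint's range is limited). The gripper opens to 94 mm and grips with 3 to 60 N. Pads are 16 mm wide; open, the fingers measure 119 mm over their backs; the gripper's body (75 mm by 177 mm) begins 78 mm behind the grasp point.
Start: joints at [-1.204, 0.628, 0.038, 1.517, -0.027, 0.996, -0.02], TCP at [272.597, 590.092, 205.478] pointing down, gripper open.
Joint ranges: [-3.06, 3.06], [-0.37, 2.12], [-1.25, 1.32], [0.18, 2.47], [-1.1, 4.24], [0.23, 1.98], [-2.94, 2.94]. Speed limits (rad/s): [2.57, 2.57, 3.14, 3.14, 3.14, 3.14, 3.14].

### API

Orientations are given as a unit quaternion [w, x, y, z].
In Python, from workcell import manip, vision gives the robot as it stands. The module is installed in compiled form; this text tells all that it offers.
- The arm moves only by the tool jog_arm, never from a script. Its arguments are lists of equal length, an entry for each row: "xyz": the shift along the world's x, y, z in units of 40 mm (1.0 is 40 mm), a list of three; "dr": the turn, a rotation vector about the world's x, y, z in units of 8 degrees (1.0 is 8 degrees), a list of three. In form: {"xyz": [[tx, ty, tz], ...], "dr": [[ax, ay, az], ...]}. A call has exactly 10 rows; each row shifts and turns the commanded pose from where the row before left it; what a row does not reach is not made up. A row lasts 1/8 s, in which the tool goes at most 62.5 mm and 10.7 degrees, less where a joint would pass 70% of its speed; a pose out of reach is approached as far as the arm can. A call is refused whole if a number of a shift passes 1 or a number of a turn 1, either way. A call with a gripper value outside its range is refused whole. "fingers" is the opening, from 0 (shut) to 1 (fully open), set as the call begins (left out, the last holds). The fingers move at their own pace and stop on an object; "squeeze" is the grip in N (left out, the last holds). Time passes only in rows, so rows that do not move let the fingers close, or fill a call up. It gives the time, the measured TCP pose, the force and the opening at its end, in the units of the state.
- manip.observe(): the state, without advancing time (a new reading comes with each control period).
- vision.snapshot(name): name is "side" or "top"; returns a dict with "image" (400x640x3 uint8, red, green, blue), "K" (3x3 intrinsics, pixels), "view" (4x4, takes a point from world to camera coordinates). Camera axes: x right, y down, z forward; pixel columns grow to the right and rows downward; lengths in mm; the calibration is good to about 2 mm. A picture is of the moment at which its call begins. There is no depth.
- manip.finish_job(): hands the job in, once; it reports no verdict.
The state is a dict: "time": time; "q": joint angles; "joint_vel": joint speeds; "tau": joint torques, N m; "eef_pos": TCP position; "orientation": TCP orientation; "force": force on the tool from outside, world axes, zero at the start; "ft_torque": the same for the moment, N m; "opening": opening from 0.0 (shut) to 1.0 (fully open).
Only numpy, scipy, OpenCV 4.12 (cv2) and the standard library are available. Lean on these libraries where they do the work, as an engineer would, in place of code of your own. Each camera call takes 0.05 s, during which the arm holds its last target.

## Working session

There is one attempt and no reset: what is moved stays moved. The work goes in short steps, Python scripts to look and compute and a tool call to move; the robot and the scene stay as the last step left them, time stands still between calls to the robot, and variables do not carry over. Pictures are saved under pics/ and viewed, and the job is handed in when it is done.

Besides the shell and the picture viewer there is one more tool, called after "Call:" as name(argument=value, ...) on one line, values as JSON. jog_arm: Moves the arm, as the interface text tells. Its arguments: {"type":"object","properties":{"xyz":{"type":"array","items":{"type":"array","items":{"type":"number"}}},"dr":{"type":"array","items":{"type":"array","items":{"type":"number"}}},"fingers":{"type":"number"},"squeeze":{"type":"number"}},"required":["xyz","dr"]}

```bash
mkdir -p pics; python3 - <<'E'
from workcell import manip, vision
import cv2,numpy as np,pickle
s=manip.observe(); print({k:np.round(v,3) for k,v in s.items()}, manip.hold_point_z)
for n in("side","top"):
    d=vision.snapshot(n); pickle.dump(d,open(f"{n}0.pkl","wb"))
    cv2.imwrite(f"pics/{n}0.png",d["image"][:,:,::-1]); print(n,d["K"].round(1).tolist(),d["view"].round(4).tolist())
E
```

```text
{'time': np.float64(0.0), 'q': array([-1.204,  0.629,  0.038,  1.518, -0.027,  0.996, -0.02 ]), 'joint_vel': array([ 0.   ,  0.001, -0.   ,  0.001,  0.001, -0.001,  0.   ]), 'tau': array([ 0.0000e+00, -5.4973e+01,  1.1430e+00, -1.8663e+01, -5.2000e-02,
        2.3000e-02,  0.0000e+00]), 'eef_pos': array([272.313, 589.463, 204.559]), 'orientation': array([-0.   ,  0.215,  0.977, -0.001]), 'force': array([-0.344,  0.038,  1.233]), 'ft_torque': array([-0.01 , -0.04 ,  0.011]), 'opening': np.float64(0.998)} 18.8
side [[367.4, 0.0, 322.1], [0.0, 367.4, 205.5], [0.0, 0.0, 1.0]] [[0.9852, -0.1706, 0.0176, -517.8465], [-0.0731, -0.5104, -0.8568, 116.9828], [0.1551, 0.8429, -0.5153, 914.3448], [0.0, 0.0, 0.0, 1.0]]
top [[500.1, 0.0, 313.3], [0.0, 500.1, 190.5], [0.0, 0.0, 1.0]] [[0.0059, -1.0, -0.0037, 7.5942], [-0.9846, -0.0051, -0.1746, 528.4627], [0.1746, 0.0047, -0.9846, 1600.6967], [0.0, 0.0, 0.0, 1.0]]
```

View pics/side0.png

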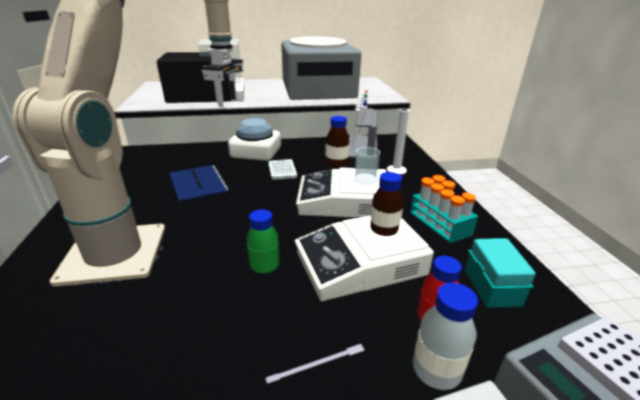

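View pics/top0.png

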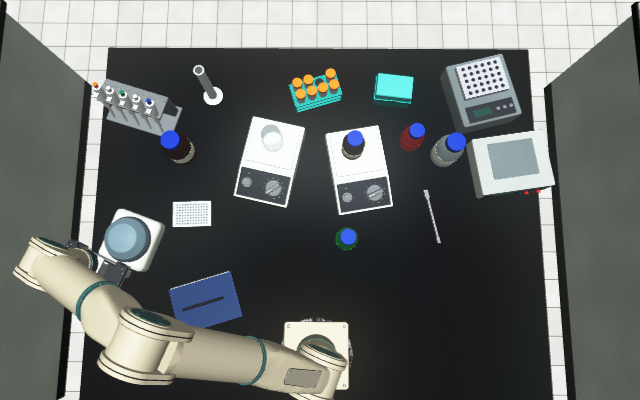

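Candidates for the stirrer to work in the top view: the right one at (358,170), with a brown, blue-capped bottle at (353,145), and the left one at (270,162), with a beaker. The other bottles are amber on the bench (178,148), red (413,138), green (347,238) and clear (450,148). I choose the right stirrer and will check it in a crop.

```bash
python3 - <<'E'
import cv2,pickle,numpy as np
t=pickle.load(open("top0.pkl","rb"))["image"][:,:,::-1]; s=pickle.load(open("side0.pkl","rb"))["image"][:,:,::-1]
cv2.imwrite("pics/ctop.png",cv2.resize(t[115:220,320:400],None,fx=5.5,fy=5.5,interpolation=cv2.INTER_CUBIC))
cv2.imwrite("pics/cside.png",cv2.resize(s[165:305,285:440],None,fx=4.2,fy=4.2,interpolation=cv2.INTER_CUBIC))
E
```

```text
(no output)
```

View pics/ctop.png

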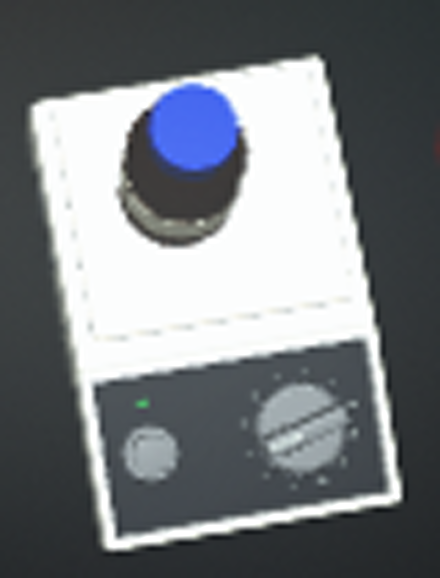

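View pics/cside.png

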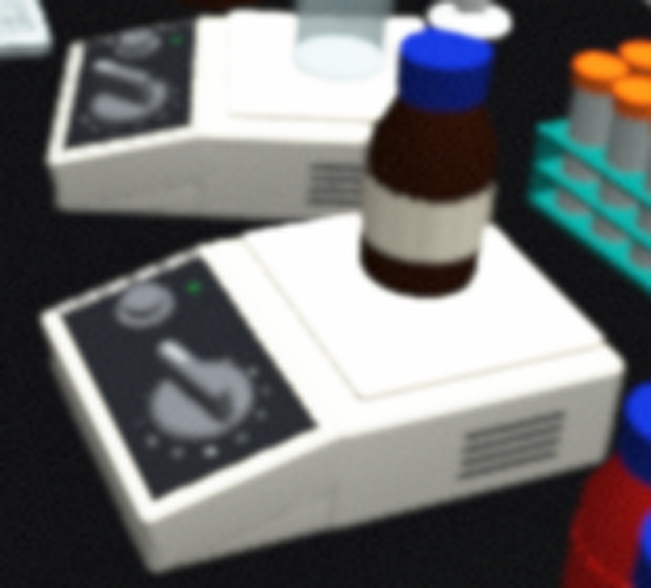

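```bash
cat > h.py <<'E'
import numpy as np,pickle
C={n:pickle.load(open(f"{n}0.pkl","rb")) for n in("side","top")}
def proj(n,P):
    P=np.atleast_2d(P);c=C[n];q=P@c["view"][:3,:3].T+c["view"][:3,3];q=q@c["K"].T;return q[:,:2]/q[:,2:]
def tow(p,P):
    x,y,a=p[:3];c,s=np.cos(a),np.sin(a);P=np.atleast_2d(P)
    return np.c_[x+c*P[:,0]-s*P[:,1],y+s*P[:,0]+c*P[:,1],P[:,2]]
t=np.radians(15);U=np.array([np.cos(t),0,np.sin(t)]);N=np.array([-np.sin(t),0,np.cos(t)])
def pan(u,y,h): # u: up slope from dial; h above panel
    return np.array([-31,0,76])+(u-55.4)*U+h*N+np.array([0,y,0])
def unpx(n,uv,org,nrm):
    c=C[n];R=c["view"][:3,:3];o=-R.T@c["view"][:3,3];d=R.T@np.linalg.solve(c["K"],[*uv,1]);return o+d*((org-o)@nrm)/(d@nrm)
E
python3 - <<'E'
from h import *
from scipy.optimize import least_squares
T=lambda x,y:[(x+.5)/5.5-.5+320,(y+.5)/5.5-.5+115]
S=lambda x,y:[(x+.5)/4.2-.5+285,(y+.5)/4.2-.5+165]
F=[("top",[136,90,76],T(34,102)),("top",[136,-90,76],T(320,57)),("top",[-136,90,47.9],T(108,550)),("top",[-136,-90,47.9],T(402,500)),
("top",pan(0,55,11),T(151,451)),("top",pan(0,-35,8),T(300,428)),
("side",[136,-90,76],S(622,365)),("side",[-136,-90,47.9],S(153,515)),("side",[-136,90,47.9],S(42,318)),("side",[-31,-90,76],S(340,437)),("side",pan(0,55,9),S(146,302)),("side",pan(0,-35,8),S(203,400))]
f=lambda p:np.array([proj(n,tow(p,P))[0]-m for n,P,m in F])
r=least_squares(lambda p:f(p).ravel(),[650,-100,.15],loss="soft_l1")
print(r.x,np.degrees(r.x[2]));print(f(r.x).round(2))
for k in("top","side"):
    i=[j for j,a in enumerate(F) if a[0]==k]
    rr=least_squares(lambda p:f(p)[i].ravel(),[650,-100,.15],loss="soft_l1");print(k,rr.x,f(rr.x)[i].round(2).tolist())
p=r.x;np.save("p.npy",p)
print("key",tow(p,pan(0,55,11)),"dial_axis",tow(p,pan(0,-35,8)))
import cv2
# overlay
for n,b,sc in(("top",(320,115,80,105),5.5),("side",(285,165,155,140),4.2)):
    im=C[n]["image"][b[1]:b[1]+b[3],b[0]:b[0]+b[2],::-1];im=cv2.resize(im,None,fx=sc,fy=sc,interpolation=cv2.INTER_CUBIC)
    th=np.linspace(0,2*np.pi,60)
    L=[[pan(12*np.cos(a),55+12*np.sin(a),11) for a in th],[pan(27*np.cos(a),-35+27*np.sin(a),8) for a in th]]
    L.append([[-136,90,47.9],[-31,90,76],[136,90,76],[136,-90,76],[-31,-90,76],[-136,-90,47.9],[-136,90,47.9]])
    L.append([[-17.5,77.5,86],[-17.5,-77.5,86],[127.5,-77.5,86],[127.5,77.5,86],[-17.5,77.5,86]])
    for l in L:
        q=(proj(n,tow(p,np.array(l)))-b[:2]+.5)*sc-.5
        cv2.polylines(im,[q.round().astype(int)],False,(0,0,255),1)
    # wing at clicks 0..3
    for k in range(4):
        a=np.radians(165-30*k);q=(proj(n,tow(p,[pan(25*np.cos(a),-35+25*np.sin(a),30)]))-b[:2]+.5)*sc-.5
        cv2.putText(im,str(k),tuple((q[0]+[-4,4]).round().astype(int)),0,.4,(0,255,255),1)
    cv2.imwrite(f"pics/ov_{n}.png",im)
E
```

```text
[ 6.36321477e+02 -1.08160979e+02  1.98942602e-01] 11.398571471528152
[[-10.99 -10.62]
 [ -9.85 -12.49]
 [ -8.46 -11.14]
 [ -8.21 -12.47]
 [ -8.44 -10.85]
 [ -8.55 -11.97]
 [ 13.32 -11.31]
 [ 17.13 -10.47]
 [ 15.22  -9.31]
 [ 17.32 -12.93]
 [ 14.12  -9.2 ]
 [ 16.03 -10.98]]
top [ 5.97796755e+02 -1.38294449e+02  1.71262838e-01] [[-0.93, -0.28], [0.67, -0.79], [-0.49, 0.05], [0.25, 0.12], [0.09, 0.58], [0.23, 0.15]]
side [ 5.93236623e+02 -1.41401054e+02  1.83482902e-01] [[2.12, -0.14], [-1.2, 2.2], [-0.13, -0.62], [1.75, -1.01], [-0.87, -0.18], [-0.24, -0.12]]
key [[539.81543352 -71.51086476  72.28660899]] dial_axis [[ 558.36353686 -159.5822605    69.38883151]]
```

View pics/ov_top.png

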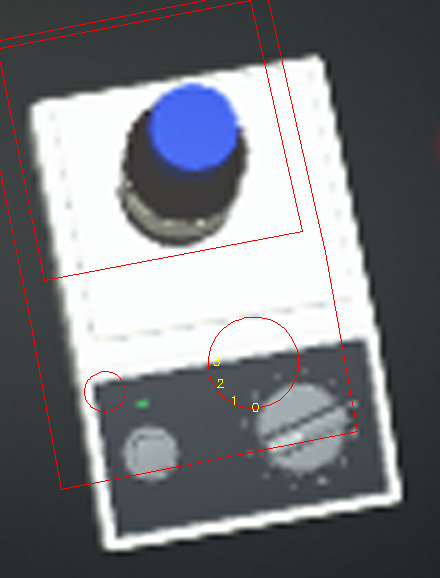

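View pics/ov_side.png

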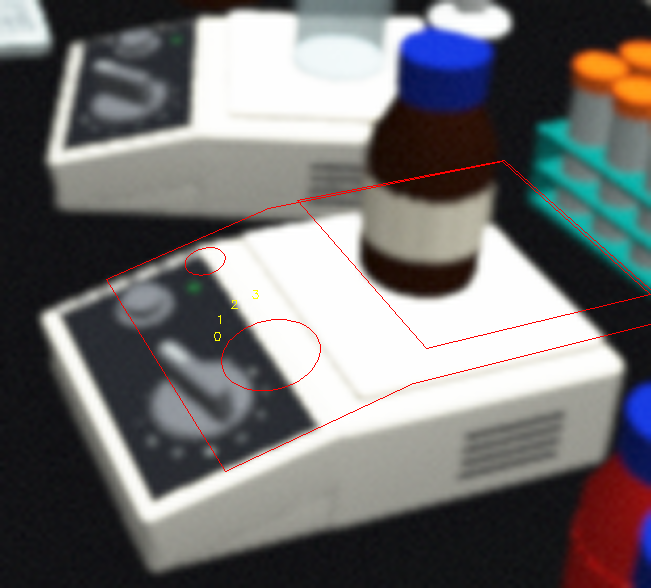

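```bash
cat > fit.py <<'E'
from h import *
from scipy.optimize import least_squares
T=lambda x,y:[(x+.5)/5.5-.5+320,(y+.5)/5.5-.5+115]
S=lambda x,y:[(x+.5)/4.2-.5+285,(y+.5)/4.2-.5+165]
F=[("top",[136,90,76],T(34,102)),("top",[136,-90,76],T(320,57)),("top",[-136,90,47.9],T(108,550)),("top",[-136,-90,47.9],T(402,500)),
("top",pan(0,55,11),T(151,451)),("top",pan(0,-35,8),T(300,428)),
("side",[-136,-90,47.9],S(153,515)),("side",[-136,90,47.9],S(42,318)),("side",[-31,-90,76],S(340,437)),("side",pan(0,55,9),S(146,302)),("side",pan(0,-35,8),S(203,400))]
f=lambda p:np.array([proj(n,tow(p,P))[0]-m for n,P,m in F])
r=least_squares(lambda p:f(p).ravel(),[597,-139,.175],x_scale=[1,1,.01],loss="soft_l1")
print(r.x,np.degrees(r.x[2]));print(f(r.x).round(2).tolist())
p=r.x;np.save("p.npy",p)
print("key",tow(p,pan(0,55,11)),"dial_axis",tow(p,pan(0,-35,8)))
import cv2
for n,b,sc in(("top",(320,115,80,105),5.5),("side",(285,165,155,140),4.2)):
    im=C[n]["image"][b[1]:b[1]+b[3],b[0]:b[0]+b[2],::-1];im=cv2.resize(im,None,fx=sc,fy=sc,interpolation=cv2.INTER_CUBIC)
    th=np.linspace(0,2*np.pi,60)
    L=[[pan(12*np.cos(a),55+12*np.sin(a),11) for a in th],[pan(27*np.cos(a),-35+27*np.sin(a),8) for a in th]]
    L.append([[-136,90,47.9],[-31,90,76],[136,90,76],[136,-90,76],[-31,-90,76],[-136,-90,47.9],[-136,90,47.9]])
    L.append([[-17.5,77.5,86],[-17.5,-77.5,86],[127.5,-77.5,86],[127.5,77.5,86],[-17.5,77.5,86]])
    for l in L:
        q=(proj(n,tow(p,np.array(l)))-b[:2]+.5)*sc-.5
        cv2.polylines(im,[q.round().astype(int)],False,(0,0,255),1)
    for k in range(4):
        a=np.radians(165-30*k);q=(proj(n,tow(p,[pan(25*np.cos(a),-35+25*np.sin(a),30)]))-b[:2]+.5)*sc-.5
        cv2.putText(im,str(k),tuple((q[0]+[-4,4]).round().astype(int)),0,.4,(0,255,255),1)
    cv2.imwrite(f"pics/ov2_{n}.png",im)
E
python3 fit.py
```

```text
[ 5.95859273e+02 -1.39312208e+02  1.73442743e-01] 9.937537151175366
[[-0.7, 0.36], [0.89, -0.27], [-0.08, 0.69], [0.66, 0.64], [0.48, 1.2], [0.6, 0.71], [-0.74, 0.99], [1.04, -1.61], [2.23, -1.79], [0.18, -1.04], [0.46, -1.06]]
key [[ 500.31907486 -100.21338526   72.28660899]] dial_axis [[ 516.61558332 -188.72907143   69.38883151]]
```

View pics/ov2_top.png

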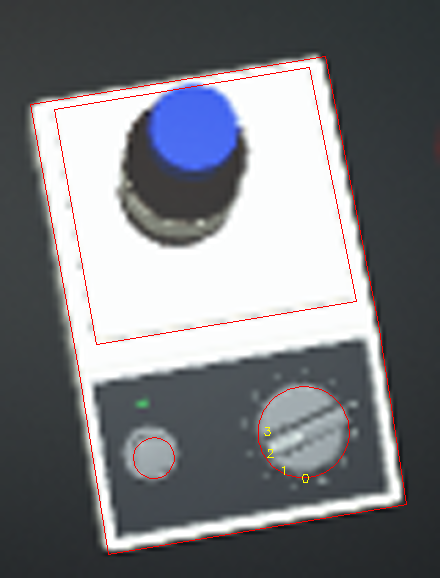

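View pics/ov2_side.png

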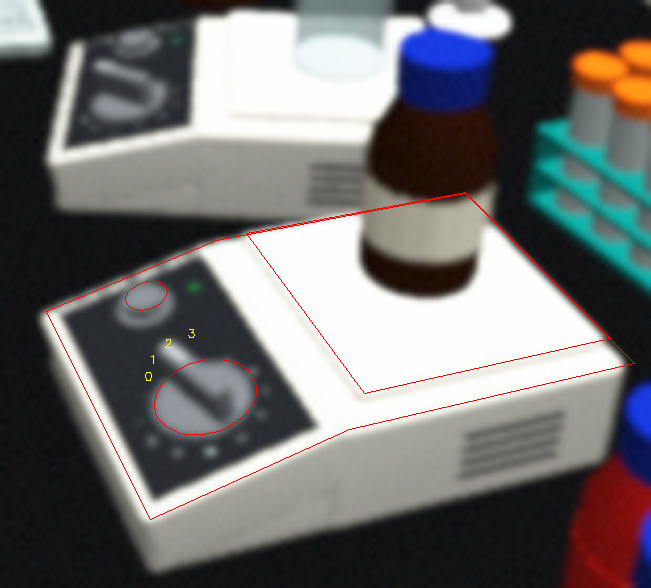

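```bash
cat >> h.py <<'E'
from scipy.spatial.transform import Rotation as Ro
def q2R(q): return Ro.from_quat([q[1],q[2],q[3],q[0]])
def Rdes(p,jaw=0.0): # tool z=-N, tool y = stirrer y turned by jaw about N
    yaw=Ro.from_euler("z",p[2]); z=-N; y=np.cos(jaw)*np.array([0,1,0])-np.sin(jaw)*U; x=np.cross(y,z)
    return yaw*Ro.from_matrix(np.c_[x,y,z])
def go(tgt,R=None):
    from workcell import manip
    s=manip.observe();print("t",round(s["time"],2),"pos",s["eef_pos"].round(1),"F",s["force"].round(1),"open",round(s["opening"],2))
    print("xyz units",((tgt-s["eef_pos"])/40).round(3).tolist())
    if R is not None: print("dr units",np.degrees((R*q2R(s["orientation"]).inv()).as_rotvec()/8).round(3).tolist())
E
python3 - <<'E'
from h import *
p=np.load("p.npy");z=np.array([0,0,1.])
# base centres on bench, cap tops
for n,uv,h in(("green cap top","347,236",140),("amber cap","170,139",176),("bottle cap","354.5,138",226),("beaker","272,133",176)):
    uv=[float(a) for a in uv.split(",")];print(n,unpx("top",uv,np.array([0,0,h]),z).round(0))
P=tow(p,pan(0,55,11))[0];Nw=Ro.from_euler("z",p[2]).apply(N)
go(P+40*Nw,Rdes(p))
print("Nw",Nw, "tool y now",q2R(__import__('workcell').manip.observe()["orientation"]).apply([0,1,0]))
E
```

```text
green cap top [371. -94. 140.]
amber cap [665. 454. 176.]
bottle cap [ 656. -112.  226.]
beaker [685. 139. 176.]
t 0.1 pos [272.3 589.6 204.6] F [ 1.1 -0.5 -0.4] open 1.0
xyz units [5.445, -17.289, -2.343]
dr units [-0.234, -1.89, 4.319]
Nw [-0.25493585 -0.04466556  0.96592583] tool y now [ 0.41943822  0.90778232 -0.00168486]
```

Call:
jog_arm(xyz=[[0.27, -0.9, 0.1], [0.27, -0.9, 0.1], [0.27, -0.9, 0.1], [0.27, -0.9, 0.1], [0.27, -0.9, 0.1], [0.27, -0.9, 0], [0.27, -0.9, 0], [0.27, -0.9, 0], [0.27, -0.9, 0], [0.27, -0.9, 0]], dr=[[-0.012, -0.094, 0.216], [-0.012, -0.094, 0.216], [-0.012, -0.094, 0.216], [-0.012, -0.094, 0.216], [-0.012, -0.094, 0.216], [-0.012, -0.094, 0.216], [-0.012, -0.094, 0.216], [-0.012, -0.094, 0.216], [-0.012, -0.094, 0.216], [-0.012, -0.094, 0.216]], fingers=0, squeeze=10)

```text
time: 1.35
eef_pos: [380.7, 228.8, 225.3]
orientation: [0.066, 0.065, 0.996, 0.006]
force: [-0.5, -1.2, -0.7]
opening: 0.008
```

Call:
jog_arm(xyz=[[0.27, -0.9, 0], [0.27, -0.9, 0], [0.27, -0.9, 0], [0.27, -0.9, 0], [0.27, -0.9, 0], [0.27, -0.9, -0.1], [0.27, -0.9, -0.2], [0.27, -0.9, -0.3], [0.27, -0.9, -0.3], [0.27, -0.2, -0.3]], dr=[[-0.012, -0.094, 0.216], [-0.012, -0.094, 0.216], [-0.012, -0.094, 0.216], [-0.012, -0.094, 0.216], [-0.012, -0.094, 0.216], [-0.012, -0.094, 0.216], [-0.012, -0.094, 0.216], [-0.012, -0.094, 0.216], [-0.012, -0.094, 0.216], [-0.012, -0.094, 0.216]])

```text
time: 2.6
eef_pos: [488.6, -104.8, 176.9]
orientation: [0.129, -0.084, 0.988, 0.011]
force: [0.1, 1.1, -0.1]
opening: 0.007
```

```bash
cat > look.py <<'E'
import sys,cv2,pickle
from h import *
from workcell import vision
def look(tag,boxes={"top":(320,115,90,110),"side":(285,165,155,140)}):
    for n,b in boxes.items():
        d=vision.snapshot(n);pickle.dump(d,open(f"{n}_{tag}.pkl","wb"));sc=5.0 if n=="top" else 4.0
        im=cv2.resize(d["image"][b[1]:b[1]+b[3],b[0]:b[0]+b[2],::-1],None,fx=sc,fy=sc,interpolation=cv2.INTER_CUBIC)
        cv2.imwrite(f"pics/{tag}_{n}.png",im)
E
python3 - <<'E'
from h import *;from look import look
p=np.load("p.npy");P=tow(p,pan(0,55,11))[0];Nw=Ro.from_euler("z",p[2]).apply(N)
go(P+30*Nw,Rdes(p)); look("a")
from workcell import manip
e=manip.observe()["eef_pos"];print(proj("top",e),proj("side",e))
E
```

```text
t 2.6 pos [ 488.6 -104.8  176.9] F [ 0.1  1.1 -0.1] open 0.01
xyz units [0.102, 0.082, -1.891]
dr units [0.001, -0.008, 0.022]
[[350.77579794 196.2832053 ]] [[314.79240412 197.82446167]]
```

Call:
jog_arm(xyz=[[0.102, 0.082, -0.25], [0, 0, -0.25], [0, 0, -0.25], [0, 0, -0.25], [0, 0, -0.25], [0, 0, -0.25], [0, 0, -0.25], [0, 0, -0.14], [0, 0, 0], [0, 0, 0]], dr=[[0, -0.008, 0.022], [0, 0, 0], [0, 0, 0], [0, 0, 0], [0, 0, 0], [0, 0, 0], [0, 0, 0], [0, 0, 0], [0, 0, 0], [0, 0, 0]])

```text
time: 3.95
eef_pos: [491.2, -97.6, 104.4]
orientation: [0.128, -0.088, 0.988, 0.013]
force: [0.5, 0.1, -0.1]
opening: 0.008
```

```bash
python3 - <<'E'
from h import *;from look import look
p=np.load("p.npy");P=tow(p,pan(0,55,11))[0];Nw=Ro.from_euler("z",p[2]).apply(N)
go(P+30*Nw,Rdes(p)); look("b")
from workcell import manip
e=manip.observe()["eef_pos"];print((proj("top",e)-[320,115])*5,(proj("side",e)-[285,165])*4)
E
```

```text
t 3.95 pos [491.2 -97.6 104.4] F [ 0.5  0.1 -0.1] open 0.01
xyz units [0.037, -0.1, -0.079]
dr units [-0.022, -0.034, -0.041]
[[136.93417215 419.70637692]] [[122.32302844 232.79185583]]
```

View pics/b_side.png

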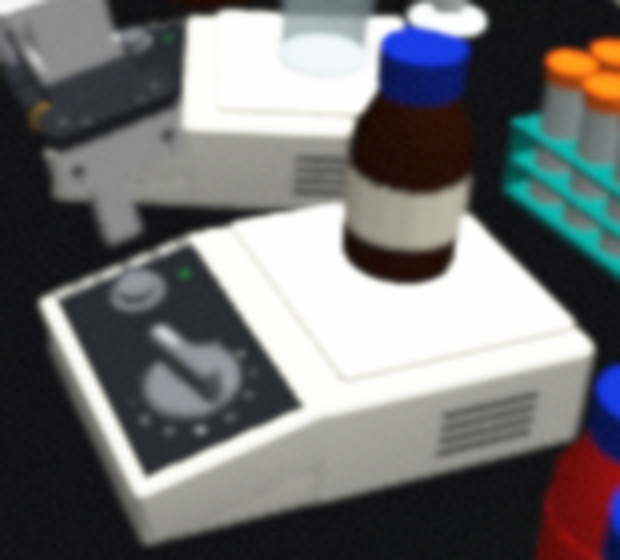

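View pics/b_top.png

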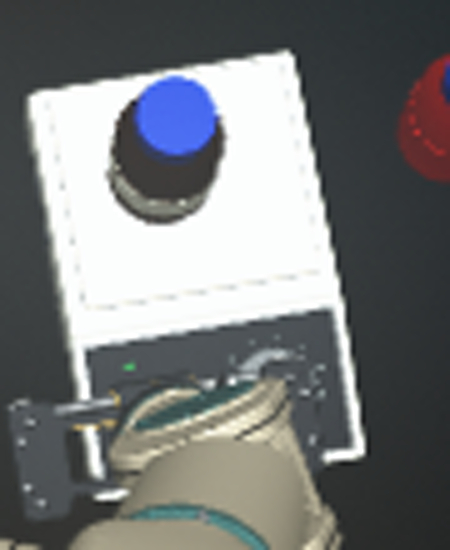

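Call:
jog_arm(xyz=[[0.05, -0.08, -0.08], [0, 0, 0], [0.026, 0.0045, -0.098], [0.026, 0.0045, -0.098], [0.026, 0.0045, -0.098], [0.026, 0.0045, -0.098], [0.026, 0.0045, -0.098], [0.026, 0.0045, -0.098], [0, 0, 0], [0, 0, 0]], dr=[[-0.02, -0.03, -0.04], [0, 0, 0], [0, 0, 0], [0, 0, 0], [0, 0, 0], [0, 0, 0], [0, 0, 0], [0, 0, 0], [0, 0, 0], [0, 0, 0]])

```text
time: 5.3
eef_pos: [504.8, -100.7, 87.2]
orientation: [0.122, -0.085, 0.989, 0.014]
force: [-0.8, -0.2, -0.3]
opening: 0.002
```

```bash
python3 - <<'E'
from h import *;from look import look
p=np.load("p.npy");P=tow(p,pan(0,55,11))[0];Nw=Ro.from_euler("z",p[2]).apply(N)
go(P,Rdes(p)); look("c",{"side":(285,165,155,140)})
from workcell import manip
e=manip.observe()["eef_pos"];print((e-P)@Nw)
E
```

```text
t 5.3 pos [ 504.8 -100.7   87.2] F [-0.8 -0.2 -0.3] open 0.0
xyz units [-0.112, 0.012, -0.373]
dr units [-0.031, -0.123, 0.011]
13.338463261054729
```

View pics/c_side.png

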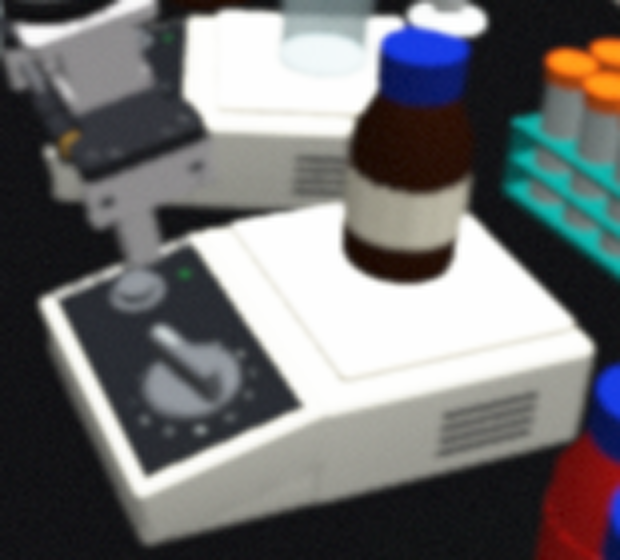

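Call:
jog_arm(xyz=[[-0.06, 0, -0.06], [-0.06, 0, -0.06], [0, 0, 0], [0, 0, 0], [0, 0, 0], [0, 0, 0], [0, 0, 0], [0, 0, 0], [0, 0, 0], [0, 0, 0]], dr=[[0, -0.06, 0], [0, -0.06, 0], [0, 0, 0], [0, 0, 0], [0, 0, 0], [0, 0, 0], [0, 0, 0], [0, 0, 0], [0, 0, 0], [0, 0, 0]])

```text
time: 6.6
eef_pos: [504.3, -101.5, 89.6]
orientation: [0.124, -0.085, 0.989, 0.015]
force: [0.0, -0.1, 1.0]
opening: -0.0
```

```bash
cat > st.py <<'E'
from h import *
p=np.load("p.npy");P=tow(p,pan(0,55,11))[0];Nw=Ro.from_euler("z",p[2]).apply(N)
go(P,Rdes(p))
from workcell import manip
s=manip.observe();e=s["eef_pos"];print("above key",(e-P)@Nw, "q",s["q"].round(4),"tau",s["tau"].round(2),"Fn",s["force"]@Nw)
E
python3 st.py
```

```text
t 6.6 pos [ 504.3 -101.5   89.6] F [ 0.  -0.1  1. ] open -0.0
xyz units [-0.1, 0.033, -0.433]
dr units [-0.049, -0.095, 0.012]
above key 15.79058445521801 q [ 0.1004  0.5632  0.1694  2.2283 -1.0011  0.2333  2.9411] tau [ -0.   -41.17   2.05  -8.62  -0.22  -0.17   0.  ] Fn 0.9431852449965763
```

```bash
cat >> h.py <<'E'
def Rv(p,jaw=0.0): # vertical tool, y along stirrer y turned by jaw
    c,s=np.cos(jaw),np.sin(jaw);y=np.array([-s,c,0]);z=np.array([0,0,-1.]);return Ro.from_euler("z",p[2])*Ro.from_matrix(np.c_[np.cross(y,z),y,z])
E
python3 - <<'E'
from h import *
p=np.load("p.npy");P=tow(p,pan(0,55,11))[0]
go(P+[0,0,35],Rv(p))
E
```

```text
t 6.6 pos [ 504.3 -101.5   89.6] F [ 0.  -0.1  1. ] open -0.0
xyz units [-0.1, 0.033, 0.442]
dr units [-0.371, 1.752, 0.02]
```

Call:
jog_arm(xyz=[[-0.05, 0, 0.3], [-0.05, 0.03, 0.3], [0, 0, 0], [0, 0, 0], [0, 0, 0], [0, 0, 0], [0, 0, 0], [0, 0, 0], [0, 0, 0], [0, 0, 0]], dr=[[0, 0, 0], [0, 0, 0], [-0.06, 0.29, 0], [-0.06, 0.29, 0], [-0.06, 0.29, 0], [-0.06, 0.29, 0], [-0.06, 0.29, 0], [-0.06, 0.29, 0], [0, 0, 0], [0, 0, 0]])

```text
time: 7.85
eef_pos: [499.8, -100.3, 113.5]
orientation: [0.001, -0.085, 0.996, 0.001]
force: [-0.9, 0.1, -0.1]
opening: 0.002
```

```bash
cat > st.py <<'E'
from h import *
p=np.load("p.npy");P=tow(p,pan(0,55,11))[0]
go(P,Rv(p))
from workcell import manip
s=manip.observe();print("q",s["q"].round(3))
E
python3 st.py
```

```text
t 7.85 pos [ 499.8 -100.3  113.5] F [-0.9  0.1 -0.1] open 0.0
xyz units [0.013, 0.002, -1.03]
dr units [-0.01, 0.013, 0.022]
q [-0.267  0.65   0.631  2.008 -0.61   0.676  2.5  ]
```

Call:
jog_arm(xyz=[[-0.06, -0.01, -0.15], [0, 0, -0.15], [0, 0, -0.15], [0, 0, -0.15], [0, 0, -0.15], [0, 0, -0.1], [0, 0, 0], [0, 0, 0], [0, 0, 0], [0, 0, 0]], dr=[[0, 0, 0], [0, 0, 0], [0, 0, 0], [0, 0, 0], [0, 0, 0], [0, 0, 0], [0, 0, 0], [0, 0, 0], [0, 0, 0], [0, 0, 0]])

```text
time: 9.1
eef_pos: [498.0, -100.7, 79.8]
orientation: [0.001, -0.085, 0.996, 0.0]
force: [-0.4, 0.4, -0.9]
opening: 0.006
```

```bash
python3 st.py;python3 -c "
from look import *
look('d',{'side':(285,165,155,140)})"
```

```text
t 9.1 pos [ 498.  -100.7   79.8] F [-0.4  0.4 -0.9] open 0.01
xyz units [0.057, 0.012, -0.187]
dr units [-0.008, 0.015, 0.02]
q [-0.226  0.695  0.572  2.036 -0.666  0.598  2.549]
```

View pics/d_side.png

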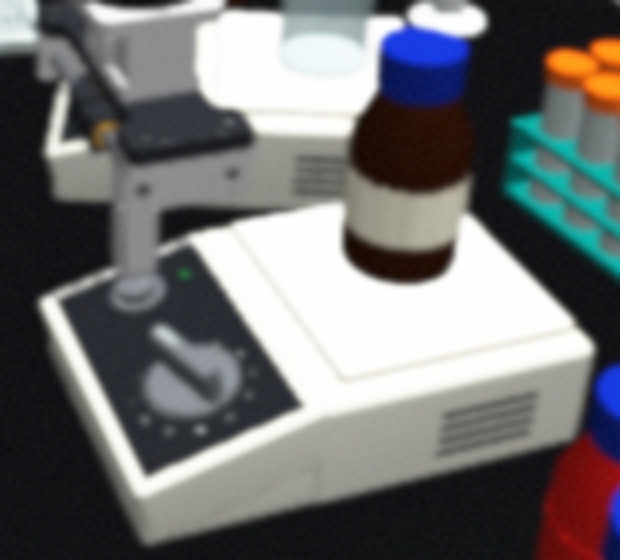

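Call:
jog_arm(xyz=[[0, 0, -0.06], [0, 0, -0.06], [0, 0, -0.05], [0, 0, -0.05], [0, 0, -0.04], [0, 0, -0.02], [0, 0, 0], [0, 0, 0], [0, 0, 0], [0, 0, 0]], dr=[[0, 0, 0], [0, 0, 0], [0, 0, 0], [0, 0, 0], [0, 0, 0], [0, 0, 0], [0, 0, 0], [0, 0, 0], [0, 0, 0], [0, 0, 0]])

```text
time: 10.4
eef_pos: [499.2, -100.6, 69.3]
orientation: [0.002, -0.085, 0.996, 0.001]
force: [0.7, 1.3, 10.5]
opening: 0.006
```

```bash
python3 st.py;python3 -c "
from look import *
look('e',{'side':(285,165,155,140)})"
```

```text
t 10.4 pos [ 499.2 -100.6   69.3] F [ 0.7  1.3 10.5] open 0.01
xyz units [0.027, 0.008, 0.074]
dr units [-0.011, 0.032, 0.019]
q [-0.212  0.71   0.551  2.041 -0.685  0.574  2.565]
```

View pics/e_side.png

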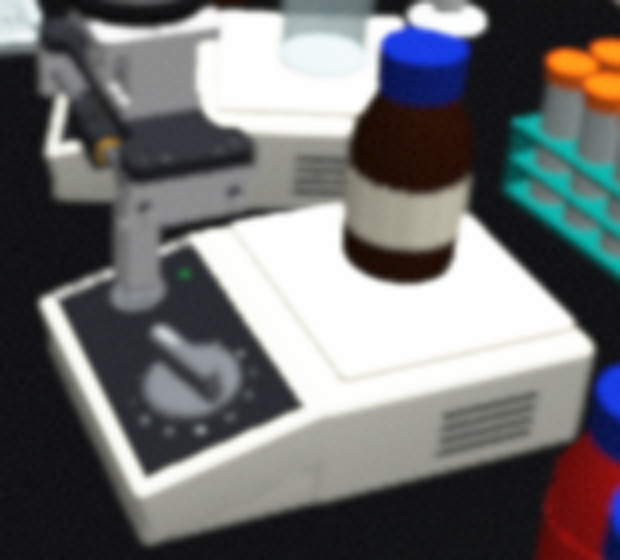

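```bash
python3 - <<'E'
from h import *
p=np.load("p.npy")
for w in[(-32,27,45),(-32,27,15),(-20.5,27,15),(-14,30.5,15),(-9.1,31.4,15),(-4.2,31.1,15),(.5,29.5,15),(4.6,26.7,15),(6,33,15),(22,33,15),(22,25,15),(22,18.5,15),(22,16.5,15)]:
    print(w,tow(p,pan(w[0],w[1]-35,w[2]))[0].round(1))
E
```

```text
(-32, 27, 45) [ 472.1 -169.1   96.8]
(-32, 27, 15) [ 479.7 -167.8   67.9]
(-20.5, 27, 15) [ 490.7 -165.9   70.8]
(-14, 30.5, 15) [ 496.2 -161.3   72.5]
(-9.1, 31.4, 15) [ 500.8 -159.6   73.8]
(-4.2, 31.1, 15) [ 505.5 -159.1   75.1]
(0.5, 29.5, 15) [ 510.2 -159.9   76.3]
(4.6, 26.7, 15) [ 514.6 -162.    77.3]
(6, 33, 15) [ 514.8 -155.5   77.7]
(22, 33, 15) [ 530.1 -152.9   81.8]
(22, 25, 15) [ 531.4 -160.7   81.8]
(22, 18.5, 15) [ 532.6 -167.2   81.8]
(22, 16.5, 15) [ 532.9 -169.1   81.8]
```

Call:
jog_arm(xyz=[[0, 0, 0.2], [0, 0, 0.2], [0, 0, 0.3], [0, 0, 0.3], [0, 0, 0], [0, 0, 0], [0, 0, 0], [0, 0, 0], [0, 0, 0], [0, 0, 0]], dr=[[0, 0, 0], [0, 0, 0], [0, 0, 0], [0, 0, 0], [0, 0, 0], [0, 0, 0], [0, 0, 0], [0, 0, 0], [0, 0, 0], [0, 0, 0]])

```text
time: 11.7
eef_pos: [497.9, -100.7, 108.3]
orientation: [0.001, -0.085, 0.996, 0.001]
force: [0.4, 0.3, -0.0]
opening: 0.008
```

```bash
cat > st.py <<'E'
import sys
from h import *
p=np.load("p.npy")
w=[float(a) for a in sys.argv[1:4]]
go(tow(p,pan(w[0],w[1]-35,w[2]))[0],Rv(p))
from workcell import manip
s=manip.observe();print("q",s["q"].round(2))
l=Ro.from_euler("z",-p[2]).apply(s["eef_pos"]-[p[0],p[1],0])-pan(0,-35,0); print("rel dial u,y,h",np.round([l@U,l[1],l@N],1),"F u,y,n",(lambda f:np.round([f@U,f[1],f@N],1))(Ro.from_euler("z",-p[2]).apply(s["force"])))
if len(sys.argv)>4:
    from look import look; look(sys.argv[4],{"side":(285,165,155,140)})
E
python3 st.py -32 27 45 f
```

```text
t 11.7 pos [ 497.9 -100.7  108.3] F [ 0.4  0.3 -0. ] open 0.01
xyz units [-0.644, -1.71, -0.287]
dr units [-0.008, 0.012, 0.021]
q [-0.26  0.65  0.62  2.02 -0.62  0.66  2.51]
rel dial u,y,h [ 6.9 89.9 46.5] F u,y,n [ 0.4  0.3 -0.1]
```

View pics/f_side.png

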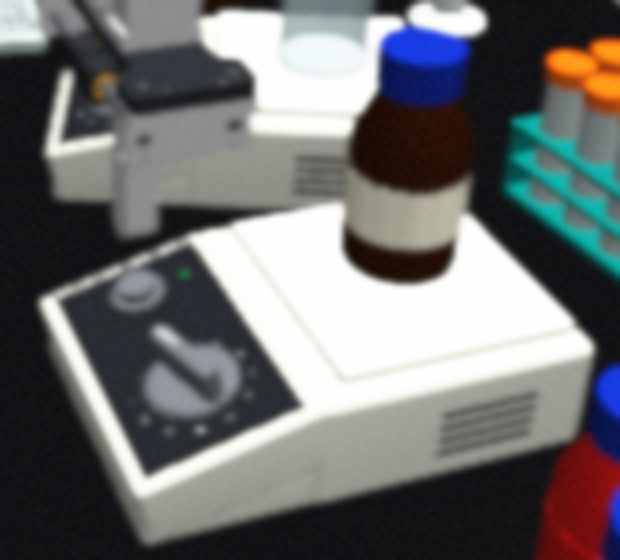

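Call:
jog_arm(xyz=[[-0.08, -0.21, 0], [-0.08, -0.21, 0], [-0.08, -0.21, 0], [-0.08, -0.21, 0], [-0.08, -0.21, 0], [-0.08, -0.21, 0], [-0.08, -0.22, 0], [-0.08, -0.22, -0.1], [0, 0, -0.1], [0, 0, -0.08]], dr=[[0, 0, 0.02], [0, 0, 0], [0, 0, 0], [0, 0, 0], [0, 0, 0], [0, 0, 0], [0, 0, 0], [0, 0, 0], [0, 0, 0], [0, 0, 0]])

```text
time: 13.0
eef_pos: [472.3, -168.4, 96.8]
orientation: [0.001, -0.087, 0.996, 0.001]
force: [-0.4, 0.1, -0.9]
opening: 0.003
```

```bash
python3 st.py -32 27 15 g
```

```text
t 13.0 pos [ 472.3 -168.4   96.8] F [-0.4  0.1 -0.9] open 0.0
xyz units [0.187, 0.016, -0.723]
dr units [-0.012, 0.01, -0.001]
q [-0.1   0.66  0.59  2.04 -0.63  0.62  2.66]
rel dial u,y,h [-31.7  27.7  44.9] F u,y,n [-0.6  0.1 -0.7]
```

View pics/g_side.png

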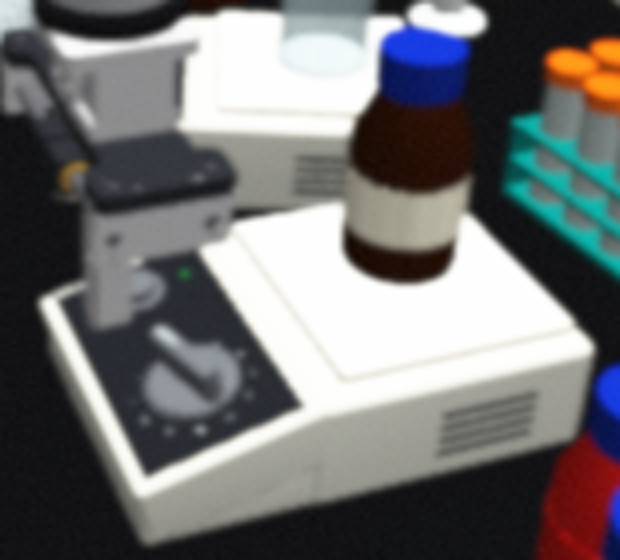

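Call:
jog_arm(xyz=[[0.06, 0, -0.12], [0.06, 0, -0.12], [0.06, 0.01, -0.12], [0, 0, -0.12], [0, 0, -0.12], [0, 0, -0.1], [0, 0, 0], [0, 0, 0], [0, 0, 0], [0, 0, 0]], dr=[[0, 0, 0], [0, 0, 0], [0, 0, 0], [0, 0, 0], [0, 0, 0], [0, 0, 0], [0, 0, 0], [0, 0, 0], [0, 0, 0], [0, 0, 0]])

```text
time: 14.3
eef_pos: [479.6, -168.3, 69.4]
orientation: [0.001, -0.087, 0.996, 0.0]
force: [-0.9, 0.2, -0.6]
opening: 0.007
```

```bash
python3 st.py -20.5 27 15 i
```

```text
t 14.3 pos [ 479.6 -168.3   69.4] F [-0.9  0.2 -0.6] open 0.01
xyz units [0.276, 0.062, 0.037]
dr units [-0.008, 0.015, 0.0]
q [-0.07  0.71  0.54  2.04 -0.67  0.57  2.69]
rel dial u,y,h [-31.8  26.5  16.5] F u,y,n [-1.   0.3 -0.4]
```

View pics/i_side.png

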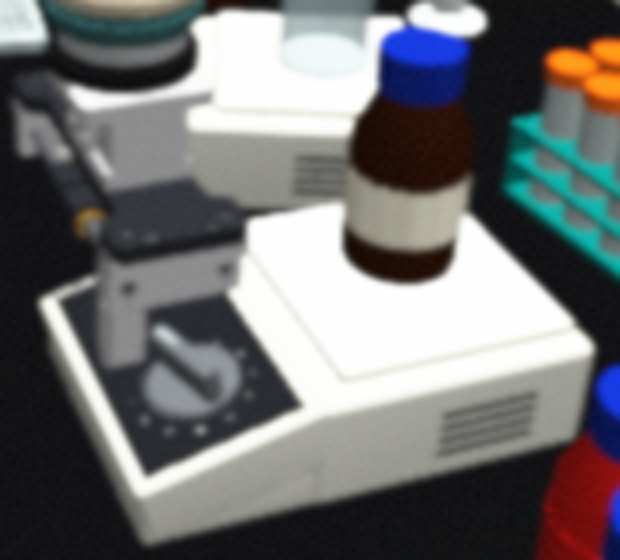

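Call:
jog_arm(xyz=[[0.06, 0.02, 0.01], [0.06, 0.02, 0.01], [0.06, 0.02, 0.01], [0.06, 0.02, 0.01], [0.05, 0.02, 0.01], [0.05, 0.02, 0.01], [0.05, 0.02, 0.015], [0.04, 0.02, 0.015], [0, 0, 0], [0, 0, 0]], dr=[[0, 0, 0], [0, 0, 0], [0, 0, 0], [0, 0, 0], [0, 0, 0], [0, 0, 0], [0, 0, 0], [0, 0, 0], [0, 0, 0], [0, 0, 0]])

```text
time: 15.6
eef_pos: [494.4, -162.1, 72.3]
orientation: [-0.001, -0.086, 0.996, 0.001]
force: [-5.0, -1.4, -0.7]
opening: 0.006
```

```bash
python3 st.py -9.1 31.4 15 j
```

```text
t 15.6 pos [ 494.4 -162.1   72.3] F [-5.  -1.4 -0.7] open 0.01
xyz units [0.159, 0.062, 0.038]
dr units [-0.011, -0.015, 0.009]
q [-0.09  0.72  0.56  2.   -0.66  0.61  2.65]
rel dial u,y,h [-16.   30.1  15.3] F u,y,n [-5.1 -0.5  0.7]
```

View pics/j_side.png

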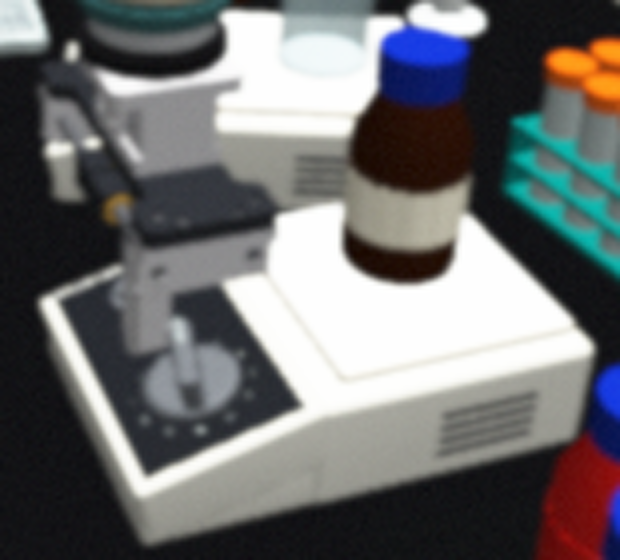

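```bash
cat > ang.py <<'E'
from h import *
p=np.load("p.npy")
b=(proj("side",tow(p,[pan(0,-35,8)]))-[285,165])*4+1.5
print("axis8",b.round(0))
for th in range(120,-61,-15):
    a=np.radians(th)
    f=lambda r:((proj("side",tow(p,[pan(r*np.cos(a),-35+r*np.sin(a),30)]))-[285,165]+.5)*4-.5-[2,-4])[0].round(0)
    print(th,"tip",f(26),"other",f(-26))
E
python3 ang.py
```

```text
axis8 [[195. 377.]]
120 tip [148. 337.] other [222. 367.]
105 tip [157. 330.] other [213. 375.]
90 tip [168. 324.] other [202. 381.]
75 tip [179. 320.] other [190. 385.]
60 tip [191. 318.] other [177. 387.]
45 tip [203. 319.] other [165. 386.]
30 tip [214. 321.] other [154. 383.]
15 tip [222. 326.] other [146. 378.]
0 tip [228. 333.] other [140. 371.]
-15 tip [232. 341.] other [137. 363.]
-30 tip [232. 350.] other [138. 354.]
-45 tip [229. 359.] other [142. 345.]
-60 tip [222. 367.] other [148. 337.]
```

```bash
python3 st.py -9.1 31.4 15 j2
```

```text
t 15.65 pos [ 494.7 -162.    72.3] F [-5.4 -0.9  0.2] open 0.01
xyz units [0.151, 0.06, 0.037]
dr units [-0.012, -0.011, 0.008]
q [-0.09  0.72  0.56  2.   -0.66  0.61  2.65]
rel dial u,y,h [-15.6  30.1  15.2] F u,y,n [-5.2 -0.   1.6]
```

View pics/j2_side.png

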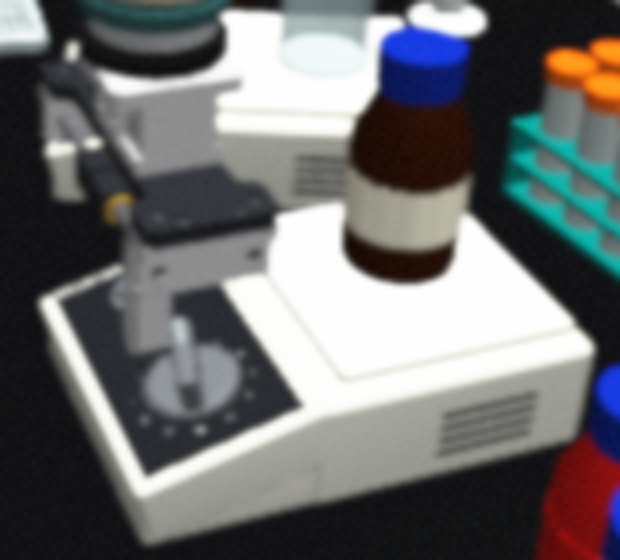

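```bash
cat > wb.py <<'E'
import sys,cv2
from h import *
p=np.load("p.npy").copy()
off=np.array([-.5,1.0])
def box(th,im,b,sc,col):
    a=np.radians(th);e=np.array([np.cos(a),np.sin(a)]);n=np.array([-e[1],e[0]])
    for h in(30,8):
        q=[pan(*(s*26*e+t*6*n+[0,-35]),h) for s,t in((1,1),(1,-1),(-1,-1),(-1,1))]
        q=(proj("side",tow(p,np.array(q)))+off-b[:2]+.5)*sc-.5
        if h==30: cv2.polylines(im,[q.round().astype(int)],True,col,1)
    t=(proj("side",tow(p,[pan(25*e[0],25*e[1]-35,30)]))+off-b[:2]+.5)*sc-.5
    cv2.circle(im,tuple(t[0].round().astype(int)),3,col,1)
def fing(e,im,b,sc):
    Rm=Rv(p)
    q=[Rm.apply([x,y,z])+e for x,y,z in((8,12.5,0),(8,-12.5,0),(-8,-12.5,0),(-8,12.5,0),(8,12.5,0))]
    q=(proj("side",np.array(q))+off-b[:2]+.5)*sc-.5
    cv2.polylines(im,[q.round().astype(int)],True,(0,255,0),1)
def run(tag,ths,e=None):
    d=pickle.load(open(f"side_{tag}.pkl","rb"));b=(305,225,50,50);sc=10
    cols=[(0,0,255),(0,255,255),(255,255,0)]
    im=cv2.resize(d["image"][b[1]:b[1]+b[3],b[0]:b[0]+b[2],::-1],None,fx=sc,fy=sc,interpolation=cv2.INTER_CUBIC)
    for th,c in zip(ths,cols): box(th,im,b,sc,c)
    if e is not None: fing(np.array(e),im,b,sc)
    return im
E
python3 - <<'E'
from wb import *
cv2.imwrite("pics/wb1.png",run("j2",[90,75],[494.7,-162,72.3]))
cv2.imwrite("pics/wb0.png",run("i",[105],[479.6,-168.3,69.4]))
E
```

```text
(no output)
```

View pics/wb1.png

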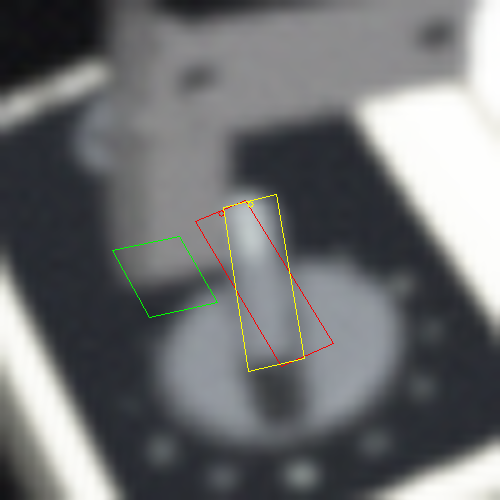

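View pics/wb0.png

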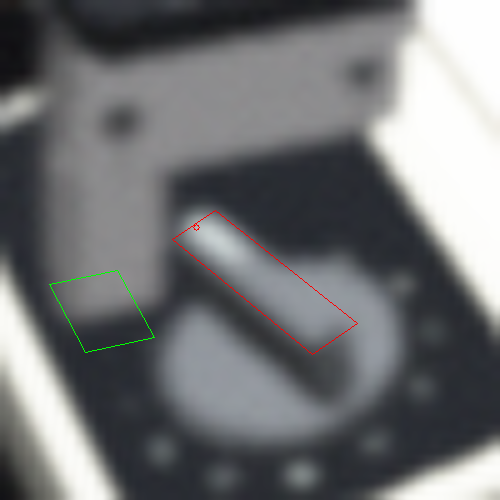

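Call:
jog_arm(xyz=[[0.03, 0.004, 0.007], [0.03, 0.004, 0.007], [0.03, 0.004, 0.007], [0.03, 0.004, 0.007], [0.03, 0.004, 0.007], [0, 0, 0], [0, 0, 0], [0, 0, 0], [0, 0, 0], [0, 0, 0]], dr=[[0, 0, 0], [0, 0, 0], [0, 0, 0], [0, 0, 0], [0, 0, 0], [0, 0, 0], [0, 0, 0], [0, 0, 0], [0, 0, 0], [0, 0, 0]])

```text
time: 16.95
eef_pos: [498.5, -160.1, 72.9]
orientation: [-0.003, -0.086, 0.996, 0.002]
force: [-9.2, 0.1, -2.7]
opening: 0.005
```

```bash
python3 st.py -4 31 15 k; python3 - <<'E'
from wb import *
from workcell import manip
cv2.imwrite("pics/wb2.png",run("k",[75,45],manip.observe()["eef_pos"]))
E
```

```text
t 16.95 pos [ 498.5 -160.1   72.9] F [-9.2  0.1 -2.7] open 0.01
xyz units [0.179, 0.024, 0.054]
dr units [-0.027, -0.041, 0.005]
q [-0.1   0.72  0.56  1.99 -0.65  0.62  2.64]
rel dial u,y,h [-11.5  31.3  14.8] F u,y,n [-9.4  1.7 -0.2]
```

View pics/wb2.png

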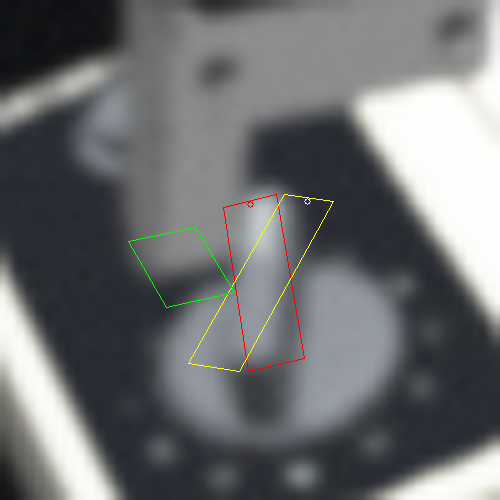

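Call:
jog_arm(xyz=[[0.03, 0.015, 0.007], [0.03, 0.015, 0.007], [0.03, 0.005, 0.007], [0.03, 0.004, 0.007], [0, 0, 0], [0, 0, 0], [0, 0, 0], [0, 0, 0], [0, 0, 0], [0, 0, 0]], dr=[[0, 0, 0], [0, 0, 0], [0, 0, 0], [0, 0, 0], [0, 0, 0], [0, 0, 0], [0, 0, 0], [0, 0, 0], [0, 0, 0], [0, 0, 0]])

```text
time: 18.25
eef_pos: [507.5, -159.3, 75.3]
orientation: [0.001, -0.087, 0.996, 0.001]
force: [-4.1, 0.8, -3.0]
opening: 0.004
```

```bash
python3 st.py -4 31 15 l; python3 - <<'E'
from wb import *
from workcell import manip
cv2.imwrite("pics/wb3.png",run("l",[75,45],manip.observe()["eef_pos"]))
E
```

```text
t 18.25 pos [ 507.5 -159.3   75.3] F [-4.1  0.8 -3. ] open 0.0
xyz units [-0.046, 0.002, -0.004]
dr units [-0.011, 0.012, -0.0]
q [-0.11  0.73  0.56  1.97 -0.65  0.63  2.63]
rel dial u,y,h [-2.2 30.6 14.7] F u,y,n [-4.5  1.5 -1.9]
```

View pics/wb3.png

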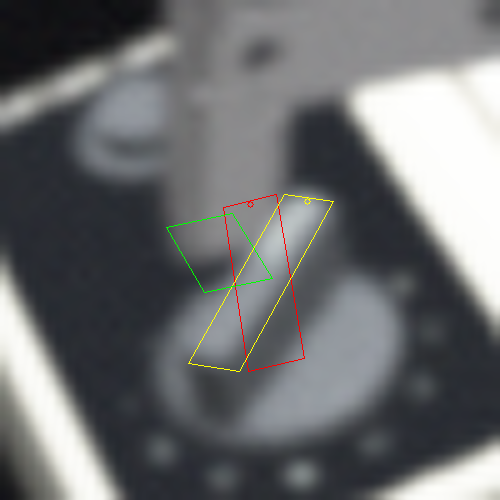

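Call:
jog_arm(xyz=[[0.022, -0.012, 0.005], [0.022, -0.012, 0.005], [0.022, -0.012, 0.005], [0.022, -0.012, 0.005], [0.02, -0.01, 0.006], [0, 0, 0], [0, 0, 0], [0, 0, 0], [0, 0, 0], [0, 0, 0]], dr=[[0, 0, 0], [0, 0, 0], [0, 0, 0], [0, 0, 0], [0, 0, 0], [0, 0, 0], [0, 0, 0], [0, 0, 0], [0, 0, 0], [0, 0, 0]])

```text
time: 19.55
eef_pos: [509.8, -159.9, 75.6]
orientation: [-0.001, -0.087, 0.996, 0.002]
force: [-6.6, 3.9, -4.3]
opening: 0.003
```

```bash
python3 st.py 4.6 26.7 15 m; python3 - <<'E'
from wb import *
from workcell import manip
cv2.imwrite("pics/wb4.png",run("m",[45,15],manip.observe()["eef_pos"]))
E
```

```text
t 19.55 pos [ 509.8 -159.9   75.6] F [-6.6  3.9 -4.3] open 0.0
xyz units [0.119, -0.051, 0.045]
dr units [-0.033, -0.017, -0.004]
q [-0.11  0.73  0.57  1.96 -0.65  0.64  2.63]
rel dial u,y,h [-0.1 29.5 14.4] F u,y,n [-6.8  5.  -2.6]
```

View pics/wb4.png

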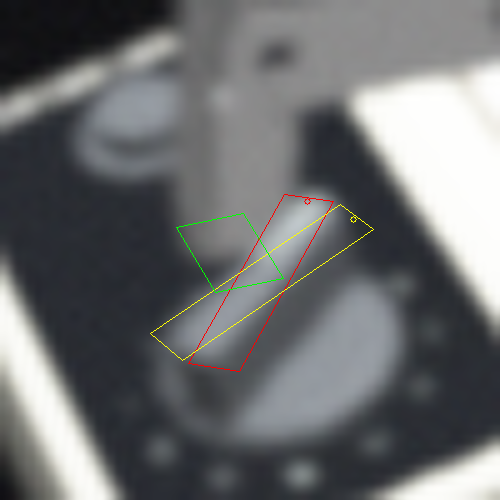

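Call:
jog_arm(xyz=[[0.02, -0.015, 0.008], [0.02, -0.015, 0.008], [0.02, -0.015, 0.006], [0.015, -0.015, 0.005], [0, 0, 0], [0, 0, 0], [0, 0, 0], [0, 0, 0], [0, 0, 0], [0, 0, 0]], dr=[[0, 0, 0], [0, 0, 0], [0, 0, 0], [0, 0, 0], [0, 0, 0], [0, 0, 0], [0, 0, 0], [0, 0, 0], [0, 0, 0], [0, 0, 0]])

```text
time: 20.85
eef_pos: [515.8, -164.4, 77.8]
orientation: [0.002, -0.087, 0.996, 0.0]
force: [-1.3, 3.0, -1.7]
opening: 0.006
```

```bash
python3 st.py 4.6 26.7 15 n; python3 - <<'E'
from wb import *
from workcell import manip
cv2.imwrite("pics/wb5.png",run("n",[45,15],manip.observe()["eef_pos"]))
E
```

```text
t 20.85 pos [ 515.8 -164.4   77.8] F [-1.3  3.  -1.7] open 0.01
xyz units [-0.03, 0.06, -0.01]
dr units [-0.005, 0.025, -0.001]
q [-0.1   0.73  0.57  1.95 -0.65  0.65  2.63]
rel dial u,y,h [ 5.4 24.1 15.2] F u,y,n [-1.1  3.2 -1.5]
```

View pics/wb5.png

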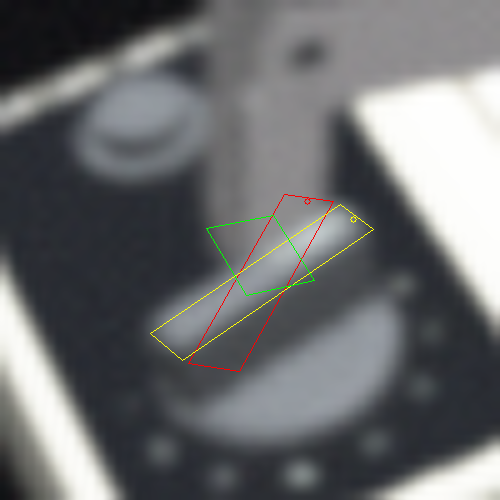

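Call:
jog_arm(xyz=[[-0.02, 0.12, 0], [-0.02, 0.11, 0], [0.06, 0.01, 0.016], [0.08, 0.014, 0.021], [0.08, 0.014, 0.021], [0.08, 0.014, 0.021], [0.08, 0.014, 0.021], [0.08, 0.014, 0.021], [0.06, 0.01, 0.016], [0, 0, 0]], dr=[[0, 0, 0], [0, 0, 0], [0, 0, 0], [0, 0, 0], [0, 0, 0], [0, 0, 0], [0, 0, 0], [0, 0, 0], [0, 0, 0], [0, 0, 0]])

```text
time: 22.15
eef_pos: [534.2, -151.4, 82.9]
orientation: [0.001, -0.087, 0.996, 0.0]
force: [-0.8, 0.6, 0.4]
opening: 0.002
```

```bash
python3 st.py 26 26 15 o; python3 - <<'E'
from wb import *
from workcell import manip
cv2.imwrite("pics/wb6.png",run("o",[15,-15],manip.observe()["eef_pos"]))
E
```

```text
t 22.15 pos [ 534.2 -151.4   82.9] F [-0.8  0.6  0.4] open 0.0
xyz units [0.021, -0.192, -0.002]
dr units [-0.008, 0.014, -0.001]
q [-0.14  0.74  0.59  1.91 -0.64  0.68  2.58]
rel dial u,y,h [26.5 33.7 14.9] F u,y,n [-0.5  0.7  0.5]
```

View pics/wb6.png

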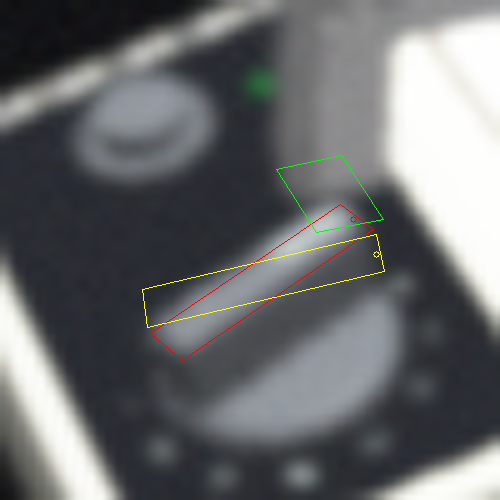

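Call:
jog_arm(xyz=[[0.008, -0.05, 0], [0.008, -0.05, 0], [0.008, -0.05, 0], [0.008, -0.05, 0], [0.005, -0.03, 0], [0.005, -0.03, 0], [0.005, -0.03, 0], [0, 0, 0], [0, 0, 0], [0, 0, 0]], dr=[[0, 0, 0], [0, 0, 0], [0, 0, 0], [0, 0, 0], [0, 0, 0], [0, 0, 0], [0, 0, 0], [0, 0, 0], [0, 0, 0], [0, 0, 0]])

```text
time: 23.45
eef_pos: [536.8, -161.7, 83.2]
orientation: [0.002, -0.087, 0.996, 0.001]
force: [1.3, 5.6, 2.8]
opening: 0.009
```

```bash
python3 st.py 26 17 15 q; python3 - <<'E'
from wb import *
from workcell import manip
cv2.imwrite("pics/wb7.png",run("q",[15,-15],manip.observe()["eef_pos"]))
E
```

```text
t 23.45 pos [ 536.8 -161.7   83.2] F [1.3 5.6 2.8] open 0.01
xyz units [-0.005, -0.156, -0.007]
dr units [-0.02, 0.022, -0.007]
q [-0.12  0.75  0.58  1.89 -0.63  0.69  2.59]
rel dial u,y,h [27.3 23.1 15. ] F u,y,n [2.8 5.3 2.1]
```

View pics/wb7.png

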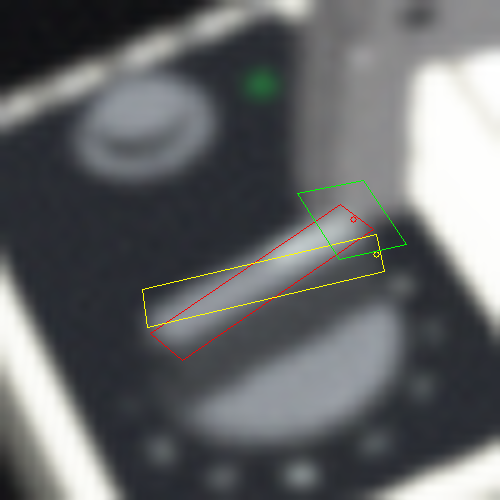

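Call:
jog_arm(xyz=[[-0.01, -0.02, -0.003], [0, -0.02, 0], [0, -0.02, 0], [0, -0.02, 0], [0, 0, 0], [0, 0, 0], [0, 0, 0], [0, 0, 0], [0, 0, 0], [0, 0, 0]], dr=[[0, 0, 0], [0, 0, 0], [0, 0, 0], [0, 0, 0], [0, 0, 0], [0, 0, 0], [0, 0, 0], [0, 0, 0], [0, 0, 0], [0, 0, 0]])

```text
time: 24.75
eef_pos: [536.8, -163.7, 83.0]
orientation: [0.002, -0.087, 0.996, 0.002]
force: [2.2, 6.9, 3.3]
opening: 0.007
```

```bash
python3 st.py 26 17 15 r; python3 - <<'E'
from wb import *
from workcell import manip
cv2.imwrite("pics/wb8.png",run("r",[15,-15],manip.observe()["eef_pos"]))
E
```

```text
t 24.75 pos [ 536.8 -163.7   83. ] F [2.2 6.9 3.3] open 0.01
xyz units [-0.005, -0.108, -0.002]
dr units [-0.032, 0.023, -0.012]
q [-0.11  0.75  0.58  1.89 -0.63  0.69  2.6 ]
rel dial u,y,h [26.9 21.2 14.8] F u,y,n [4.1 6.4 2.3]
```

View pics/wb8.png

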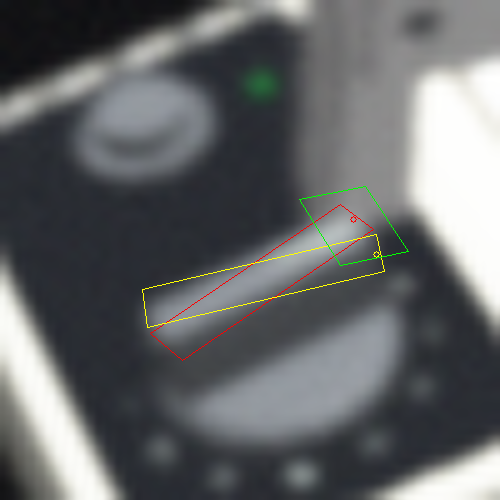

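Call:
jog_arm(xyz=[[0, -0.02, 0], [0, -0.02, 0], [0, -0.02, 0], [0, 0, 0], [0, 0, 0], [0, 0, 0], [0, 0, 0], [0, 0, 0], [0, 0, 0], [0, 0, 0]], dr=[[0, 0, 0], [0, 0, 0], [0, 0, 0], [0, 0, 0], [0, 0, 0], [0, 0, 0], [0, 0, 0], [0, 0, 0], [0, 0, 0], [0, 0, 0]])

```text
time: 26.05
eef_pos: [534.6, -164.1, 82.0]
orientation: [-0.0, -0.088, 0.996, 0.004]
force: [-0.2, 8.6, 1.7]
opening: 0.002
```

```bash
python3 st.py 26 17 15 s; python3 - <<'E'
from wb import *
from workcell import manip
cv2.imwrite("pics/wb9.png",run("s",[15,-15],manip.observe()["eef_pos"]))
E
```

```text
t 26.05 pos [ 534.6 -164.1   82. ] F [-0.2  8.6  1.7] open 0.0
xyz units [0.051, -0.096, 0.022]
dr units [-0.057, -0.01, -0.015]
q [-0.11  0.75  0.58  1.89 -0.63  0.7   2.6 ]
rel dial u,y,h [24.5 21.1 14.5] F u,y,n [1.6 8.5 1.3]
```

View pics/wb9.png

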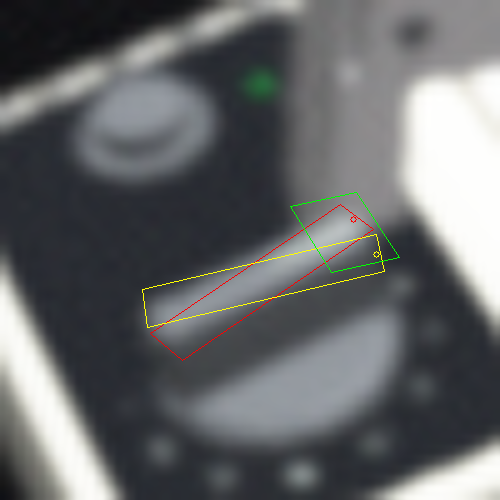

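Call:
jog_arm(xyz=[[0.02, -0.02, 0.005], [0.02, -0.02, 0.005], [0, -0.02, 0], [0, 0, 0], [0, 0, 0], [0, 0, 0], [0, 0, 0], [0, 0, 0], [0, 0, 0], [0, 0, 0]], dr=[[0, 0, 0], [0, 0, 0], [0, 0, 0], [0, 0, 0], [0, 0, 0], [0, 0, 0], [0, 0, 0], [0, 0, 0], [0, 0, 0], [0, 0, 0]])

```text
time: 27.35
eef_pos: [537.1, -171.5, 83.3]
orientation: [0.001, -0.086, 0.996, 0.0]
force: [-0.6, 3.3, -2.3]
opening: 0.004
```

```bash
python3 st.py 26 17 15 t; python3 - <<'E'
from wb import *
from workcell import manip
cv2.imwrite("pics/wb10.png",run("t",[15,-15],manip.observe()["eef_pos"]))
E
```

```text
t 27.35 pos [ 537.1 -171.5   83.3] F [-0.6  3.3 -2.3] open 0.0
xyz units [-0.012, 0.087, -0.012]
dr units [-0.005, 0.014, 0.002]
q [-0.1   0.75  0.59  1.88 -0.63  0.7   2.6 ]
rel dial u,y,h [26.  13.5 15.5] F u,y,n [-0.6  3.3 -2.2]
```

View pics/wb10.png

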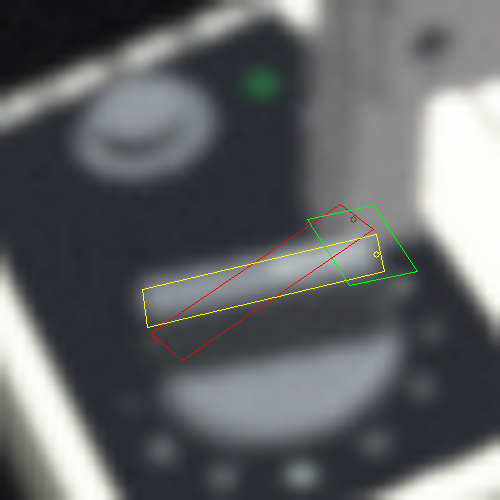

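Fourth snap seen: the wing is at -15 deg. I back straight off in +y, then go up.

Call:
jog_arm(xyz=[[-0.02, 0.12, 0], [-0.02, 0.12, 0], [-0.02, 0.12, 0], [-0.02, 0.1, 0], [0, 0, 0.2], [0, 0, 0.4], [0, 0, 0.6], [0, 0, 0.7], [0, 0, 0.7], [0, 0, 0.7]], dr=[[0, 0, 0], [0, 0, 0], [0, 0, 0], [0, 0, 0], [0, 0, 0], [0, 0, 0], [0, 0, 0], [0, 0, 0], [0, 0, 0], [0, 0, 0]])

```text
time: 28.65
eef_pos: [534.0, -153.2, 217.4]
orientation: [0.002, -0.086, 0.996, 0.0]
force: [0.7, 0.2, -0.2]
opening: 0.001
```

Call:
jog_arm(xyz=[[-0.2, 0.5, 0.3], [-0.3, 0.8, 0.2], [-0.3, 0.8, 0], [-0.3, 0.8, 0], [-0.2, 0.8, 0], [0, 0.8, 0], [0, 0.8, 0], [0, 0.6, 0], [0, 0, 0], [0, 0, 0]], dr=[[0, 0, 0], [0, 0, 0], [0, 0, 0], [0, 0, 0], [0, 0, 0], [0, 0, 0], [0, 0, 0], [0, 0, 0], [0, 0, 0], [0, 0, 0]])

```text
time: 29.9
eef_pos: [482.1, 81.9, 235.9]
orientation: [0.001, -0.086, 0.996, 0.0]
force: [0.6, 0.6, -0.1]
opening: 0.004
```

```bash
python3 st.py 26 17 15 v; python3 - <<'E'
from wb import *
cv2.imwrite("pics/wb11.png",run("v",[15,-15]))
from workcell import vision
for n in("top","side"):
    d=vision.snapshot(n);cv2.imwrite(f"pics/fin_{n}.png",d["image"][:,:,::-1])
E
```

```text
t 29.9 pos [482.1  81.9 235.9] F [ 0.6  0.6 -0.1] open 0.0
xyz units [1.364, -6.247, -3.825]
dr units [-0.005, 0.02, 0.011]
q [-0.79  0.46  0.82  1.93 -0.42  0.92  1.98]
rel dial u,y,h [ 55.4 272.5 165.5] F u,y,n [ 0.7  0.5 -0.3]
```

View pics/wb11.png

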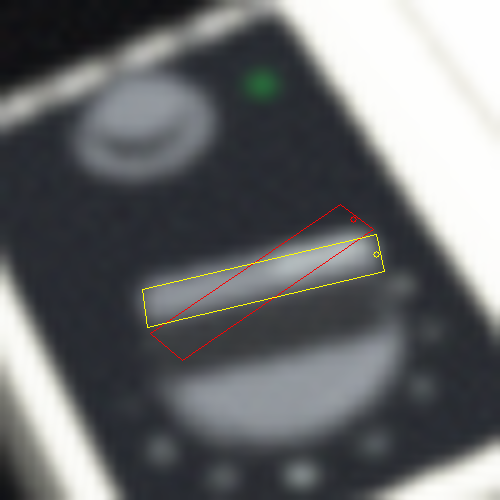

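View pics/fin_top.png

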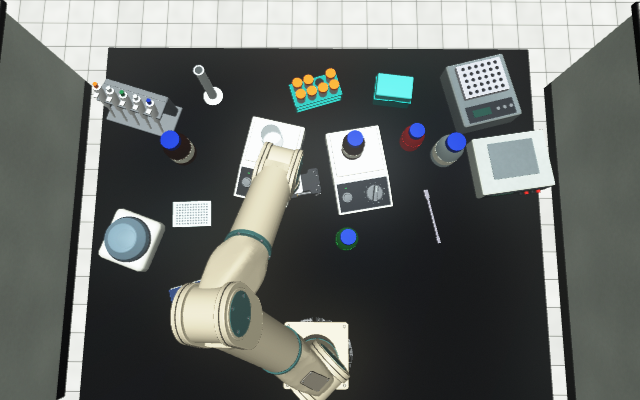

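View pics/fin_side.png

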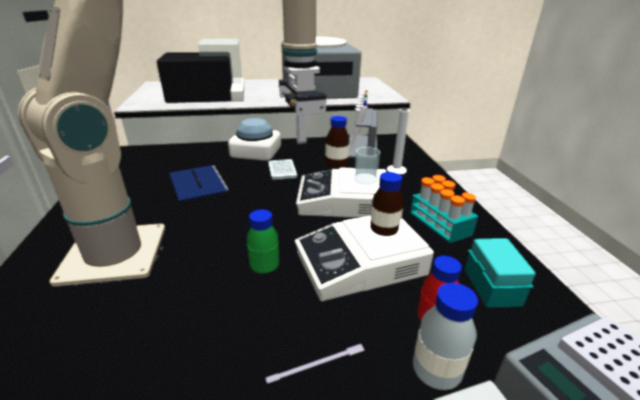

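```bash
python3 -c "
from workcell import manip
print(manip.finish_job())"
```

```text
the job is handed in; nothing more can be done
None
```

I pressed the start key of the stirrer with the capped brown bottle. Then I pushed its dial clockwise by the wing, four clicks up. I handed the job in at about 30 s.

- **Key:** I pressed it with the shut fingertips until the tool read about 10 N, twice what fully in needs, and held it for roughly half a second. The picture showed it down, then out again after I let go. I did not touch it again once the dial was turned.
- **Dial:** The white end went from 105° to 75°, 45°, 15° and then −15°, measured anticlockwise from straight up the slope. Those are stops 2 to 6. I saw each of the four clicks in its own picture. With the gripper backed off, the last picture shows the wing resting on the −15° stop.
- **Surroundings:** In the last top and side pictures the bottle, the other things lying around and what shows of the second stirrer look unmoved. The arm partly hides the second stirrer from above. The final tool force was under 1 N.

**Checks that disagreed:**
- **Camera fit:** The two cameras placed the stirrer about 5 mm apart, so I used a joint fit.
- **Finger contact:** Contact with the wing came up to 6 mm earlier than my finger model said, so I pushed in small steps with a picture after each.
- **Tilted press:** My first try at the key, with the tool tilted 15°, took the last joint to its limit (it read 2.941 against 2.94) and stalled in the air. I then worked with the tool upright.

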